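# Fetch a vial from under the shelf with instrument tongs

### The job

Pick the steel tongs up from their rest, reach with them in under the front of the clear shelf, close them on the small glass vial (the smallest of the three things standing there) and draw it out at the front. Finish while holding it in the closed tongs, upright and still, in front of the shelf with its bottom at least 12 cm above the counter. The vial is sterile stock: the gripper itself must not touch it, and nothing else on the counter may be shifted or knocked over.

Things in the scene. Friction and masses are not known exactly. Their poses are not given: they have to be found in the camera images.
- tongs_grip (a point): Steel spring tongs lying open on the rest: two upright blades, each 250 long, 22 tall, 4 mm thick, joined by a 36 mm wide back; 90 g. This is the point to grip, near the centre of mass: midway between the blades, half-way up (11 mm over the underside). x points to the tips, whose ends are 130 mm ahead; y across. The blades are 44 mm over their outsides here when open, 32 when closed on the vial.
- tongs_back (a point): Point of the tongs midway between the blades' two pivots, 120 mm behind the grip point, same axes and height. The pivots are at y = +14 and -14 mm. Open, each blade leans 0.05 rad outwards from there (49 mm clear inside at the tips); the -y blade is one piece with the back, the +y blade turns. Closed on the vial the blades are parallel, 24 mm clear inside all along.
- tongs_arm (a joint): Closing angle of the tongs (rad): 0 open as they rest, growing as the +y blade turns towards the other, 0.10 when closed on the vial, stop at 0.16. A spring opens them: squeezed at the grip point they begin to yield at about 6 N and need 8 N when closed on the vial; about half of any squeeze beyond that reaches the tips.
- vial_center (a point): Small amber glass vial with an aluminium cap, standing upright on the counter under the riser: 24 mm in diameter up to 40 mm, narrower neck and cap above, 54 mm tall in all, about 35 g. The smallest of three things in a row there. This point is on its axis, half-way up (27 mm above its underside); z up.
- riser: Fixed clear acrylic bridge shelf: roof 120 deep (x) x 310 mm wide (y), underside 100 and top 108 mm above the counter, on side walls 6 mm thick at y = +/-152 mm; open at the front (-x side, to the robot) and back. Origin: on the counter under its middle; x points front to back. Vial, cup and bottle stand 37 to 47 mm behind the front edge, about 90 mm apart, in any order.
- riser_edge (a point): Middle of the lower front edge of the riser's roof, 60 mm in front of its middle and 100 mm above the counter. Axes as the riser's.
- rest: Fixed grey plastic tongs rest: base plate 150 x 90 x 4 mm and two cross bars 12 mm wide (x) x 90 mm (y), tops 30 mm above the counter, at x = +/-62 mm. Origin: centre of its underside. The tongs lie on the bars, their grip point midway between these and 41 mm above the counter.
- cup: Open round steel medicine cup, 42 mm across the rim and 45 mm tall, standing under the riser beside the vial. Origin: centre of its underside. Leave it alone.
- bottle: Amber glass bottle with a screw cap and a paper label, 36 mm in diameter and 85 mm tall, standing under the riser. Origin: centre of its underside. Leave it alone.
- carton: Closed white carton lying flat, 50 x 150 x 35 mm (x, y, z). Origin: centre of its underside. Leave it alone.
- spray: White plastic bottle, 48 mm in diameter, 160 mm tall. Origin: centre of its underside. Leave it alone.
- dish: Open steel instrument dish, 120 x 200 x 35 mm (x, y, z), empty. Origin: centre of its underside. Leave it alone.
- tape: Roll of white tape lying flat, 64 mm in diameter, 25 mm tall. Origin: centre of its underside. Leave it alone.
- syringe: Capped plastic syringe without markings lying along its own x, 155 mm long, 20 mm tall. Origin: on the counter under its middle. Leave it alone.

How it is judged:
By the outcome, as a careful person would: the job done as asked, in the order asked, and still so for the second after the job is handed in, while the arm keeps its last pose, push and grip.
It also fails if it takes over 54 s, if anything falls off the work surface, if the arm or the gripper's body presses on something with over 40 N, if the wrist force passes 120 N, or if a joint passes its speed limit or range.

### The arm

A 6-joint arm with a two-finger parallel gripper is mounted at the origin on the work surface. World frame = base frame: x ahead of the robot, y to its left, z up, the work surface at z = 0. Lengths are in m, angles in rad, forces in N, time in s.
With the tool pointing down it reaches from about 0.35 to 0.975 m from the base axis. Payload 7.1 kg.
Tool frame: the origin (TCP) lies at the very end of the fingers, on their centre line; the grasp point (between the pads) lies 19 mm behind it (arm.grasp_offset is the distance from the TCP to the grasp point, in m); z points along the fingers, y is the line along which they close (so a half turn about z gives the same grasp; the last joint's range is limited). The gripper opens to 88 mm and grips with 3 to 60 N. Pads are 20 mm wide; open, the fingers measure 115 mm over their backs; the gripper's body (75 mm by 178 mm) begins 61 mm behind the grasp point.
Start: joints at [-1.163, 0.423, 1.63, -0, 1.089, -0.019], TCP at [0.259, -0.569, 0.223] pointing down, gripper open.
Joint ranges: [-3, 3], [-0.9, 2.11], [0.09, 2.58], [-1.31, 4.45], [0.11, 2.69], [-2.54, 2.54]. Speed limits (rad/s): [2.39, 2.39, 3.01, 3.14, 3.14, 3.14].

### API

Orientations are given as a unit quaternion [x, y, z, w].
In Python, from station import arm, viewer gives the robot as it stands. The module is installed in compiled form; this text tells all that it offers.
- The arm moves only by the shell command python3 -m jog 'ROWS' [FORCE]. ROWS is JSON, one flat list of numbers, 7 for each row, row after row: the shift along the tool's x, y, z as a fraction of full scale, then the turn, a rotation vector about the tool's x, y, z as a fraction of full scale, then the opening, from 0 (shut) to 1 (fully open). In form: [tx, ty, tz, wx, wy, wz, gripper, tx, ty, tz, wx, wy, wz, gripper, ...]. A call has 1 to 20 rows; each row is the pose to reach, as a shift and turn from the pose commanded when the call began, along the tool's axes at that moment; what a row does not reach only later rows make up. Full scale, the value 1, is 0.2 m for a shift and 2 rad for a turn. A row lasts 1/12 s, in which the tool goes at most 41.7 mm and 7.16 degrees, less where a joint would pass 70% of its speed; a pose out of reach is approached as far as the arm can. A call with a number of a shift or a turn outside -1 to 1 is refused whole. A call with a gripper value outside its range is refused whole. The fingers move at their own pace and stop on an object; FORCE is the grip in N (left out, the last holds). Time passes only in rows, so rows that repeat a pose let the fingers close. It gives the time, the measured TCP pose, the force, the opening and the grip force at its end, in the units of the state.
- arm.sense(): the state, without advancing time (a new reading comes with each control period).
- viewer.snapshot(name): name is "scene" or "side" or "wrist"; returns a dict with "color" (480x640x3 uint8, red, green, blue), "intrinsics" (3x3 intrinsics, pixels), "k1" (the pictures are not rectified: a ray, as slopes to the right and down, at radius r is drawn at 1 + k1 r^2 times it, then the intrinsics apply), "origin" and "rotation" of the camera in the world. Camera axes: x right, y down, z forward; pixel columns grow to the right and rows downward; lengths in m; the calibration is good to about 2 mm. A picture is of the moment at which its call begins. There is no depth.
- arm.sign_off(): hands the job in; it is judged then, once.
The state is a dict: "t": time; "joint_pos": joint angles; "joint_vel": joint speeds; "joint_torque": joint torques, N m; "position": TCP position; "eef_rot": TCP orientation; "ft_force": force on the tool from outside, world axes, zero at the start; "torque": the same for the moment, N m; "gripper_width": finger opening in m; "finger_force": force on a finger pad.
Only numpy, scipy, OpenCV 4.12 (cv2) and the standard library are available. Lean on these libraries where they do the work, as an engineer would, in place of code of your own. Each camera call takes 0.05 s, during which the arm holds its last target. There are 200 camera calls.

## Working session

There is one attempt and no reset: what is moved stays moved. The work goes in short steps, Python scripts to look and compute and a shell command to move; the robot and the scene stay as the last step left them, time stands still between calls to the robot, and variables do not carry over. Pictures are saved under pics/ and viewed, at most 12 in all, crops included, and the job is handed in when it is done.

```bash
mkdir -p pics
cat > h.py <<'E'
import numpy as np, cv2
from station import arm, viewer
from scipy.spatial.transform import Rotation as R
def snap(n,f=None):
    s=viewer.snapshot(n)
    if f: cv2.imwrite('pics/'+f,s['color'][:,:,::-1])
    return s
def ray(s,u,v):
    K=np.array(s['intrinsics']); x=(u-K[0,2])/K[0,0]; y=(v-K[1,2])/K[1,1]
    rd=np.hypot(x,y); r=rd
    for _ in range(30): r=rd/(1+s['k1']*r*r)
    k=r/rd if rd>0 else 1
    d=np.array(s['rotation'])@np.array([x*k,y*k,1]); return np.array(s['origin']),d/np.linalg.norm(d)
def plane(s,u,v,z):
    o,d=ray(s,u,v); return o+d*(z-o[2])/d[2]
def proj(s,p):
    K=np.array(s['intrinsics']); c=np.array(s['rotation']).T@(np.array(p)-np.array(s['origin'])); x,y=c[0]/c[2],c[1]/c[2]
    f=1+s['k1']*(x*x+y*y); return K[0,0]*x*f+K[0,2],K[1,1]*y*f+K[1,2]
E
python3 - <<'E'
from h import *
import pickle
d={n:snap(n,n+'0.png') for n in('scene','side','wrist')}
pickle.dump(d,open('s0.pkl','wb'))
for n in d: print(n,d[n]['origin'],np.round(d[n]['rotation'],2).tolist(),np.array(d[n]['intrinsics'])[0,0],d[n]['k1'])
print(arm.sense())
E
```

```text
scene [1.42368576 0.38841541 1.13215069] [0.5, 0.78, -0.31, -0.21] 479.1288256334214 -0.014675848205338406
side [-0.08369154 -0.68526467  0.69124325] [0.82, -0.33, 0.17, -0.45] 446.65002192072427 0.03418530691276836
wrist [ 0.31791917 -0.54093936  0.38433721] [0.83, -0.54, -0.07, 0.1] 396.1002048967933 -0.057615478354111474
{'t': 0.15, 'joint_pos': array([-1.16298111e+00,  4.23679299e-01,  1.63048391e+00, -6.99040522e-06,
        1.08858111e+00, -1.89701314e-02]), 'joint_vel': array([-0.00251375, -0.00295131, -0.00084387, -0.00083899, -0.00203242,
        0.00124842]), 'joint_torque': array([-3.91700332e-04, -5.44982779e+01, -2.73920900e+01,  6.43708860e-02,
        2.04878929e-02, -8.74967691e-05]), 'position': array([ 0.25859078, -0.56853979,  0.22208352]), 'eef_rot': array([ 9.77317545e-01,  2.11778387e-01, -1.14287630e-04, -5.64382383e-04]), 'ft_force': array([-0.4185008 , -0.02055502, -0.50565524]), 'torque': array([-0.01699062,  0.0124073 , -0.02852386]), 'finger_force': 0.0, 'gripper_width': 0.08762334094496822}
```

View pics/scene0.png

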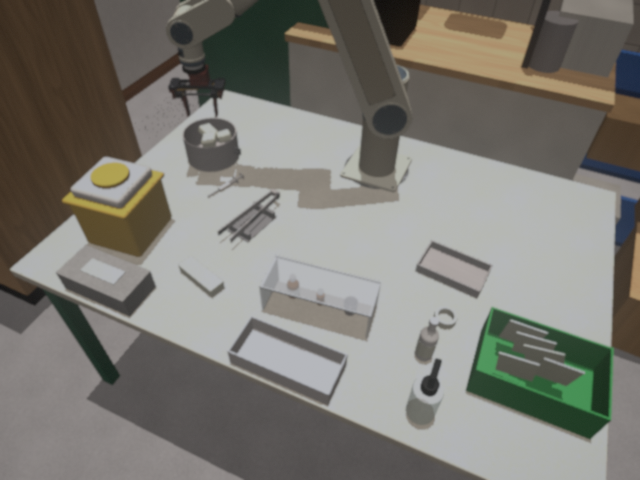

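View pics/side0.png

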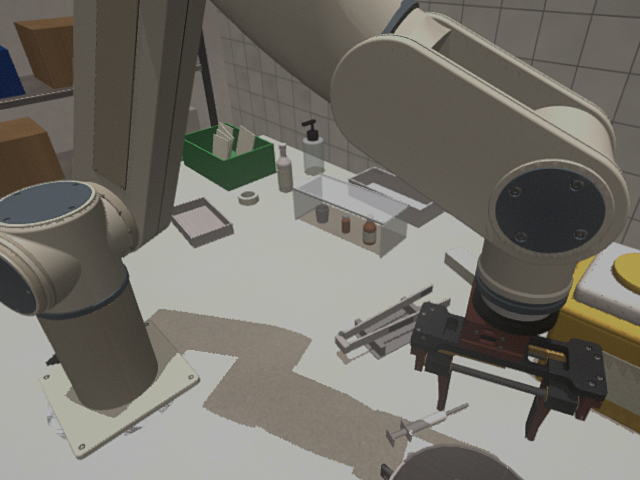

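The scene view shows the tongs at about (250,215) and the riser at (320,290), with the vial in the middle at (320,296). The side view has the vial at (346,226), the cup at (322,213), the bottle at (370,232) and the tongs at (390,320). I'll zoom in.

Run:
```python
import pickle,cv2,numpy as np
d=pickle.load(open('s0.pkl','rb'))
def c(n,u,v,w,h): return cv2.resize(d[n]['color'][v:v+h,u:u+w,::-1],(400,300),interpolation=cv2.INTER_CUBIC)
a=np.vstack([np.hstack([c('scene',210,180,80,60),c('scene',250,250,140,105)]),np.hstack([c('side',325,275,140,105),c('side',285,165,140,105)])])
cv2.imwrite('pics/z0.png',a)
```

```text
(no output)
```

View pics/z0.png

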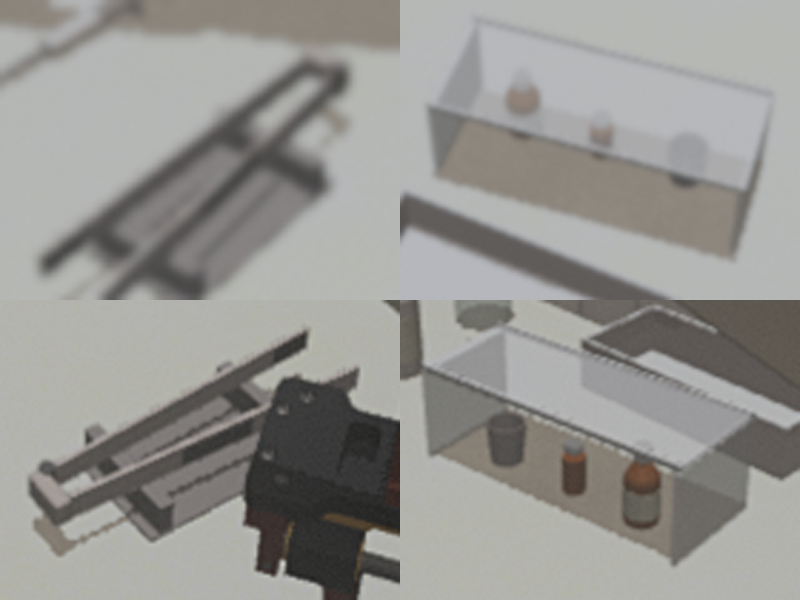

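Run:
```python
import pickle; from h import *
d=pickle.load(open('s0.pkl','rb'))
S=lambda u,v:(d['side'],285+(u-400)*.35,165+(v-300)*.35)
S2=lambda u,v:(d['side'],325+u*.35,275+(v-300)*.35)
C=lambda u,v:(d['scene'],250+(u-400)*.35,250+v*.35)
C2=lambda u,v:(d['scene'],210+u*.2,180+v*.2)
def two(a,b):
    o1,e1=ray(*a);o2,e2=ray(*b); A=np.stack([e1,-e2],1); t=np.linalg.lstsq(A,o2-o1,rcond=None)[0]
    return (o1+e1*t[0]+o2+e2*t[1])/2, np.linalg.norm(o1+e1*t[0]-o2-e2*t[1])
for p in [(425,368),(680,470),(752,415),(505,328)]: print('roof side',plane(*S(*p),.108).round(4))
for p in [(430,105),(475,18),(772,95),(745,190)]: print('roof scene',plane(*C(*p),.108).round(4))
for n,p in dict(vial=(573,488),cup=(506,459),bot=(641,520)).items(): print(n,'base',plane(*S(*p),0).round(4))
print('vial',two(S(574,468),C(600,137)))
for n,p in dict(backL=(30,478),backR=(65,503),tipL=(308,330),tipR=(358,370)).items(): print('side',n,plane(*S2(*p),.052).round(4))
for n,p in dict(b1=(308,52),b2=(347,68),tip=(42,262)).items(): print('scene',n,plane(*C2(*p),.052).round(4))
```

```text
Traceback (most recent call last):
  File "h.py", line 15, in plane
    o,d=ray(s,u,v); return o+d*(z-o[2])/d[2]
        ~~~^^^^^^^
  File "h.py", line 13, in ray
    d=np.array(s['rotation'])@np.array([x*k,y*k,1]); return np.array(s['origin']),d/np.linalg.norm(d)
      ~~~~~~~~~~~~~~~~~~~~~~~^~~~~~~~~~~~~~~~~~~~~~
ValueError: matmul: Input operand 1 has a mismatch in its core dimension 0, with gufunc signature (n?,k),(k,m?)->(n?,m?) (size 3 is different from 4)
```

```bash
sed -i "s/np.array(s\['rotation'\])/R.from_quat(s['rotation']).as_matrix()/" h.py
cat > m1.py <<'E'
import pickle; from h import *
d=pickle.load(open('s0.pkl','rb'))
S=lambda u,v:(d['side'],285+(u-400)*.35,165+(v-300)*.35)
S2=lambda u,v:(d['side'],325+u*.35,275+(v-300)*.35)
C=lambda u,v:(d['scene'],250+(u-400)*.35,250+v*.35)
C2=lambda u,v:(d['scene'],210+u*.2,180+v*.2)
def two(a,b):
    o1,e1=ray(*a);o2,e2=ray(*b); A=np.stack([e1,-e2],1); t=np.linalg.lstsq(A,o2-o1,rcond=None)[0]
    return (o1+e1*t[0]+o2+e2*t[1])/2, np.linalg.norm(o1+e1*t[0]-o2-e2*t[1])
for p in [(425,368),(680,470),(752,415),(505,328)]: print('roof side',plane(*S(*p),.108).round(4))
for p in [(430,105),(475,18),(772,95),(745,190)]: print('roof scene',plane(*C(*p),.108).round(4))
for n,p in dict(vial=(573,488),cup=(506,459),bot=(641,520)).items(): print(n,'base',plane(*S(*p),0).round(4))
print('vial',two(S(574,468),C(600,137)))
for n,p in dict(backL=(30,478),backR=(65,503),tipL=(308,330),tipR=(358,370)).items(): print('side',n,plane(*S2(*p),.052).round(4))
for n,p in dict(b1=(308,52),b2=(347,68),tip=(42,262)).items(): print('scene',n,plane(*C2(*p),.052).round(4))
E
python3 m1.py
```

```text
roof side [0.5974 0.205  0.108 ]
roof side [ 0.6317 -0.0953  0.108 ]
roof side [ 0.7484 -0.0798  0.108 ]
roof side [0.7124 0.2145 0.108 ]
roof scene [ 0.7562 -0.0718  0.108 ]
roof scene [ 0.6413 -0.0848  0.108 ]
roof scene [0.6083 0.2173 0.108 ]
roof scene [0.7214 0.2314 0.108 ]
vial base [0.6644 0.0668 0.    ]
cup base [0.6544 0.1543 0.    ]
bot base [ 0.6707 -0.0186  0.    ]
vial (array([0.66469744, 0.06474268, 0.02405726]), np.float64(0.0012254501596298914))
side backL [ 0.3304 -0.241   0.052 ]
side backR [ 0.3316 -0.2729  0.052 ]
side tipL [ 0.588 -0.28   0.052]
side tipR [ 0.5767 -0.3323  0.052 ]
scene b1 [ 0.3372 -0.2672  0.052 ]
scene b2 [ 0.3405 -0.2352  0.052 ]
scene tip [ 0.5867 -0.322   0.052 ]
```

```bash
cat > to.py <<'E'
# usage: to.py x y z yaw  -> fractions for a row (tool kept pointing straight down)
import sys; from h import *
x,y,z,yaw=map(float,sys.argv[1:5]); s=arm.sense(); Q=R.from_quat(s['eef_rot'])
T=R.from_matrix(np.array([[np.cos(yaw),np.sin(yaw),0],[np.sin(yaw),-np.cos(yaw),0],[0,0,-1]]))
print('t',s['t'],np.round(Q.inv().apply(np.array([x,y,z])-s['position'])/.2,4),np.round((Q.inv()*T).as_rotvec()/2,4))
E
python3 to.py .455 -.278 .20 -.2
```

```text
t 0.15 [ 1.4953 -0.9157  0.1115] [-6.000e-04  2.000e-04  3.134e-01]
```

```bash
python3 -m jog '[0.2,-0.12,0,0,0,0.04,1, 0.4,-0.24,0.03,0,0,0.08,1, 0.6,-0.36,0.05,0,0,0.12,1, 0.75,-0.46,0.055,0,0,0.157,1, 0.75,-0.46,0.055,0,0,0.157,1]'; python3 to.py .455 -.278 .20 -.2
```

```text
t: 0.57
position: [0.3587, -0.4184, 0.2109]
eef_rot: [0.998, 0.056, -0.0, -0.002]
ft_force: [0.2, 0.6, -0.6]
gripper_width: 0.0878
finger_force: 0.0
t 0.5667 [ 0.5569 -0.6437  0.056 ] [-0.0015  0.0005  0.1559]
```

```bash
python3 -m jog '[0.18,-0.2,0.02,0,0,0.05,1, 0.36,-0.4,0.04,0,0,0.1,1, 0.5,-0.58,0.055,0,0,0.14,1, 0.556,-0.643,0.056,0,0,0.156,1, 0.556,-0.643,0.056,0,0,0.156,1, 0.556,-0.643,0.056,0,0,0.156,1]'; python3 -c "
from h import *
import pickle
s=snap('wrist','w1.png');pickle.dump(s,open('w1.pkl','wb'))"
```

```text
t: 1.07
position: [0.4542, -0.2813, 0.2003]
eef_rot: [0.995, -0.097, -0.0, -0.0]
ft_force: [0.5, -1.1, -0.8]
gripper_width: 0.0878
finger_force: 0.0
```

View pics/w1.png

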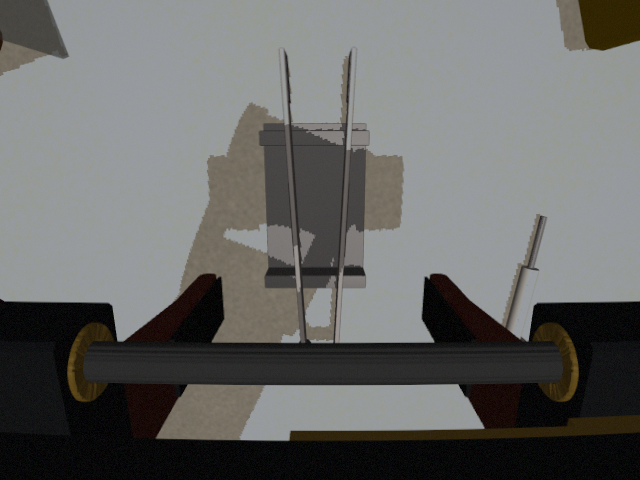

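Wrist view: tips at (282,49) and (353,49), blades near (299,265) and (341,265), and the rest's far bar from (260,131) to (369,131).

```bash
cat > m2.py <<'E'
import pickle; from h import *
s=pickle.load(open('w1.pkl','rb'))
a,b=[plane(s,u,50,.052) for u in(282.5,353.5)]; c,d=[plane(s,u,240,.052) for u in(296.5,343)]
t=(a+b)/2; m=(c+d)/2; print('tips',a,b,'gap',np.linalg.norm(a-b)); print('mid',m,'gap',np.linalg.norm(c-d))
ya=np.arctan2(*(t-m)[[1,0]]); print('yaw',ya,'dist',np.linalg.norm(t-m))
print('grip',t-.13*np.array([np.cos(ya),np.sin(ya),0]))
e=[plane(s,u,v,.03) for u,v in((260,131),(369,131),(265,276),(366,276))]; print(e,(e[0]+e[1])/2,(e[2]+e[3])/2)
E
python3 m2.py
```

```text
tips [ 0.58993105 -0.2770365   0.052     ] [ 0.57983794 -0.32792115  0.052     ] gap 0.051875991839439375
mid [ 0.44448711 -0.27587933  0.052     ] gap 0.0375421427470886
yaw -0.18723934153048183 dist 0.1428949199927539
grip [ 0.45715665 -0.27827969  0.052     ]
[array([ 0.53821353, -0.24473791,  0.03      ]), array([ 0.52099471, -0.33171596,  0.03      ]), array([ 0.41643915, -0.22063435,  0.03      ]), array([ 0.39920962, -0.3084104 ,  0.03      ])] [ 0.52960412 -0.28822693  0.03      ] [ 0.40782438 -0.26452237  0.03      ]
```

```bash
python3 to.py .457 -.278 .025 -.19
```

```text
t 1.1167 [ 0.013  -0.0265  0.8771] [ 0.0002  0.0001 -0.0028]
```

```bash
python3 -m jog '[0.013,-0.02,0.1,0,0,-0.003,1, 0.013,-0.02,0.25,0,0,-0.003,1, 0.013,-0.02,0.4,0,0,-0.003,1, 0.013,-0.02,0.55,0,0,-0.003,1, 0.013,-0.02,0.68,0,0,-0.003,1, 0.013,-0.02,0.78,0,0,-0.003,1, 0.013,-0.02,0.84,0,0,-0.003,1, 0.013,-0.02,0.87,0,0,-0.003,1, 0.013,-0.02,0.877,0,0,-0.003,1, 0.013,-0.02,0.877,0,0,-0.003,1, 0.013,-0.02,0.877,0,0,-0.003,1]'; python3 to.py .457 -.278 .025 -.19;  python3 -c "
from h import *
import pickle
s=snap('wrist','w2.png');pickle.dump(s,open('w2.pkl','wb'))"
```

```text
t: 2.03
position: [0.4571, -0.2802, 0.0261]
eef_rot: [0.995, -0.097, 0.001, 0.0]
ft_force: [0.7, 0.6, -0.1]
gripper_width: 0.0878
finger_force: 0.0
t 2.0333 [-0.0027 -0.0105  0.0056] [ 0.0004 -0.0008 -0.0017]
```

View pics/w2.png

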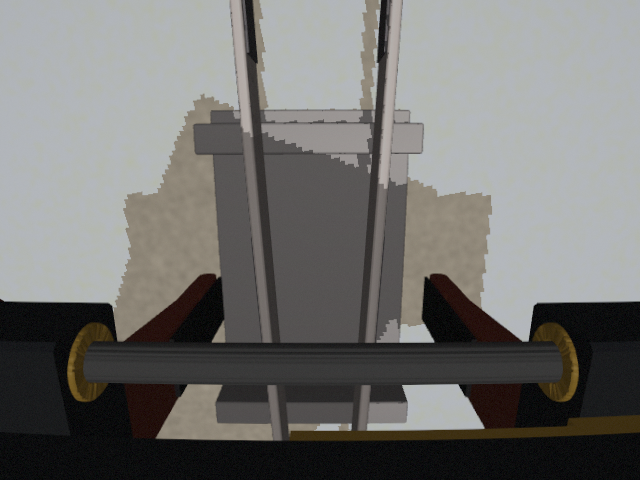

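The blades run at columns 263 and 371 at row 300, and the fingers are centred at 322. That is about 2 mm off, so I'll correct it and grip lightly.

```bash
python3 -m jog '[0,-0.01,0.005,0,0,0,1, 0,-0.01,0.005,0,0,0,0.7, 0,-0.01,0.005,0,0,0,0.6, 0,-0.01,0.005,0,0,0,0.54, 0,-0.01,0.005,0,0,0,0.5, 0,-0.01,0.005,0,0,0,0.45, 0,-0.01,0.005,0,0,0,0.4, 0,-0.01,0.005,0,0,0,0.4, 0,-0.01,0.005,0,0,0,0.4,0,-0.01,0.005,0,0,0,0.4,0,-0.01,0.005,0,0,0,0.4,0,-0.01,0.005,0,0,0,0.4]' 4.5
```

```text
t: 3.08
position: [0.4569, -0.2774, 0.024]
eef_rot: [0.995, -0.096, -0.0, -0.0]
ft_force: [0.2, -0.1, -0.2]
gripper_width: 0.0446
finger_force: 4.5
```

```bash
python3 -m jog '[0,0,-0.03,0,0,0,0.4, 0,0,-0.08,0,0,0,0.4, 0,0,-0.14,0,0,0,0.4, 0,0,-0.2,0,0,0,0.4, 0,0,-0.26,0,0,0,0.4, 0,0,-0.32,0,0,0,0.4, 0,0,-0.38,0,0,0,0.4, 0,0,-0.44,0,0,0,0.4, 0,0,-0.48,0,0,0,0.4, 0,0,-0.5,0,0,0,0.4, 0,0,-0.5,0,0,0,0.4, 0,0,-0.5,0,0,0,0.4]'; python3 to.py .43 -.12 .124 -.04
```

```text
t: 4.08
position: [0.4568, -0.2773, 0.1241]
eef_rot: [0.995, -0.096, -0.0, -0.0]
ft_force: [0.1, 0.4, -1.2]
gripper_width: 0.0441
finger_force: 4.5
t 4.0833 [-2.828e-01 -7.463e-01  3.000e-04] [-0.      0.     -0.0766]
```

```bash
python3 -m jog '[-0.01,-0.03,0,0,0,-0.003,0.4, -0.04,-0.1,0,0,0,-0.01,0.4, -0.07,-0.18,0,0,0,-0.018,0.4, -0.1,-0.27,0,0,0,-0.027,0.4, -0.135,-0.36,0,0,0,-0.036,0.4, -0.17,-0.45,0,0,0,-0.045,0.4, -0.2,-0.54,0,0,0,-0.054,0.4, -0.235,-0.62,0,0,0,-0.063,0.4, -0.26,-0.69,0,0,0,-0.07,0.4, -0.28,-0.73,0,0,0,-0.075,0.4, -0.283,-0.746,0,0,0,-0.077,0.4, -0.283,-0.746,0,0,0,-0.077,0.4]'; python3 to.py .43 .04 .10 .11
```

```text
t: 5.08
position: [0.4296, -0.1192, 0.1239]
eef_rot: [1.0, -0.019, -0.0, -0.0]
ft_force: [0.2, 0.3, -1.0]
gripper_width: 0.044
finger_force: 4.5
t 5.0833 [-0.0278 -0.7955  0.1195] [-0.0001  0.0003 -0.0738]
```

```bash
python3 -m jog '[0,-0.03,0,0,0,-0.003,0.4, 0,-0.1,0.01,0,0,-0.01,0.4, -0.01,-0.18,0.03,0,0,-0.018,0.4, -0.01,-0.27,0.04,0,0,-0.027,0.4, -0.015,-0.36,0.055,0,0,-0.035,0.4, -0.02,-0.45,0.07,0,0,-0.043,0.4, -0.02,-0.54,0.08,0,0,-0.052,0.4, -0.025,-0.63,0.095,0,0,-0.06,0.4, -0.028,-0.71,0.11,0,0,-0.067,0.4, -0.028,-0.77,0.12,0,0,-0.072,0.4, -0.028,-0.795,0.12,0,0,-0.074,0.4, -0.028,-0.795,0.12,0,0,-0.074,0.4, -0.028,-0.795,0.12,0,0,-0.074,0.4]';  python3 -c "
from h import *
import pickle
d={n:snap(n) for n in('wrist','side','scene')}
pickle.dump(d,open('w3.pkl','wb'))
def c(s,u,v,w,h,W,H): return cv2.resize(s['color'][v:v+h,u:u+w,::-1],(W,H),interpolation=cv2.INTER_CUBIC)
a=np.vstack([np.hstack([c(d['wrist'],0,0,640,480,400,300),c(d['scene'],240,220,160,120,400,300)]),np.hstack([c(d['side'],180,150,240,180,400,300),c(d['wrist'],200,0,240,180,400,300)])])
cv2.imwrite('pics/z3.png',a)"
```

```text
t: 6.17
position: [0.4309, 0.0387, 0.1001]
eef_rot: [0.999, 0.054, 0.0, 0.0]
ft_force: [-0.4, -0.3, 0.1]
gripper_width: 0.0448
finger_force: 4.5
```

View pics/z3.png

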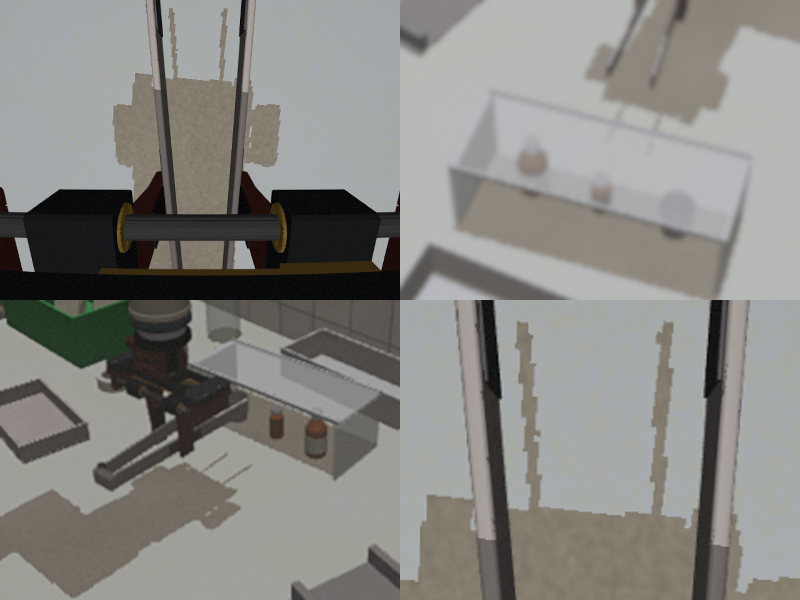

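Tongs held level and still open; in this composite the scene panel shows the tips at about (324,249) and (341,253) in full-image pixels, and the vial is unchanged at about (320,295) in scene and (346,226) in side. I'll measure the vial and the tips by mask.

```bash
cat > m3.py <<'E'
import pickle; from h import *
d=pickle.load(open('w3.pkl','rb'))
def amber(s,u0,u1,v0,v1):
    c=s['color'][v0:v1,u0:u1].astype(int); m=(c[...,0]-c[...,2])>35
    v,u=np.nonzero(m); return m.sum(),u.mean()+u0,v.mean()+v0,v.min()+v0,v.max()+v0,u.min()+u0,u.max()+u0
a=amber(d['side'],335,357,208,240); b=amber(d['scene'],308,332,280,305); print(a,b)
o1,e1=ray(d['side'],a[1],a[2]);o2,e2=ray(d['scene'],b[1],b[2])
t=np.linalg.lstsq(np.stack([e1,-e2],1),o2-o1,rcond=None)[0]; print(o1+e1*t[0],o2+e2*t[1])
print('side base', plane(d['side'],a[1],a[2],.021),'scene',plane(d['scene'],b[1],b[2],.028))
p=np.array(arm.sense()['position']); g=p+[0,0,.019]; print('tcp',p)
tip=lambda y:p+np.array([.13*np.cos(.108)-y*np.sin(.108),.13*np.sin(.108)+y*np.cos(.108),.015+.011])
for y in(.0265,-.0265): print('tip pred scene',proj(d['scene'],tip(y)),'side',proj(d['side'],tip(y)))
E
python3 m3.py
```

```text
m3.py:5: RuntimeWarning: Mean of empty slice.
  v,u=np.nonzero(m); return m.sum(),u.mean()+u0,v.mean()+v0,v.min()+v0,v.max()+v0,u.min()+u0,u.max()+u0
  ret = ret.dtype.type(ret / rcount)
Traceback (most recent call last):
  File "m3.py", line 6, in <module>
    a=amber(d['side'],335,357,208,240); b=amber(d['scene'],308,332,280,305); print(a,b)
                                          ~~~~~^^^^^^^^^^^^^^^^^^^^^^^^^^^^
  File "m3.py", line 5, in amber
    v,u=np.nonzero(m); return m.sum(),u.mean()+u0,v.mean()+v0,v.min()+v0,v.max()+v0,u.min()+u0,u.max()+u0
                                                              ~~~~~^^
ValueError: zero-size array to reduction operation minimum which has no identity
```

```bash
sed -i 's/def amber(s,/def amber(s,th,/; s/>35/>th/; s/335,357/40,335,357/; s/308,332/22,308,332/' m3.py; sed -i "s/amber(d\['side'\],/amber(d['side'],/" m3.py; python3 m3.py
```

```text
m3.py:5: RuntimeWarning: Mean of empty slice.
  v,u=np.nonzero(m); return m.sum(),u.mean()+u0,v.mean()+v0,v.min()+v0,v.max()+v0,u.min()+u0,u.max()+u0
  ret = ret.dtype.type(ret / rcount)
Traceback (most recent call last):
  File "m3.py", line 6, in <module>
    a=amber(d['side'],40,335,357,208,240); b=amber(d['scene'],22,308,332,280,305); print(a,b)
                                             ~~~~~^^^^^^^^^^^^^^^^^^^^^^^^^^^^^^^
  File "m3.py", line 5, in amber
    v,u=np.nonzero(m); return m.sum(),u.mean()+u0,v.mean()+v0,v.min()+v0,v.max()+v0,u.min()+u0,u.max()+u0
                                                              ~~~~~^^
ValueError: zero-size array to reduction operation minimum which has no identity
```

Run:
```python
import pickle;d=pickle.load(open('w3.pkl','rb'))
c=d['scene']['color'][280:306:2,308:334:2].astype(int);print(c[...,0]-c[...,2])
c=d['side']['color'][206:242:3,335:358:2].astype(int);print(c[...,0]-c[...,2])
```

```text
[[-5 -5 -5 -4 -4 -5 -4 -4 -4 -5 -4 -4 -4]
 [-5 -5 -5 -4 -5 -4 -4 -4 -4 -4 -4 -4 -5]
 [-4 -5 -4 -5 -4 -4 -4 -4 -4 -4 -4 -3 -4]
 [-5 -5 -4 -4 -4 -3 -4 -5 -3 -4 -3 -3 -4]
 [-4 -5 -4 -5 -4 -4 -4 -4 -4 -4 -3 -4 -4]
 [-1 -2 -3 -3 -4 -4 -4 -4 -4 -4 -3 -5 -4]
 [-1 -1 -1 -1  0 -4 -4 -3 -2 -3 -4 -4 -4]
 [-1 -1 -1 -1  7  5  0  5  7 -1 -3 -3 -3]
 [-1 -1 -1 -1  7 19 18 20  7 -1 -1 -1 -2]
 [-3 -2 -2 -1  3 11 13 12  3 -1 -1 -1  0]
 [ 2 -2 -2 -3  1  4  7  9  2 -1 -1 -2 -1]
 [14 13  9  5  2 -1 -1 -2 -1 -1 -1 -1 -1]
 [16 15 15 16 14 13  8  3  0 -1 -3 -2 -1]]
[[ 5  3  1  1  0 -1  0  0 -1  0 -1  0]
 [18 17  9  3  4  4  2  2  0 -2  0 -1]
 [18 16 15 17 17 11 11  3  4  4  0  0]
 [17 16 17 16  4  4  5 12 16 11 11  4]
 [16 16 17 23 19  3 10 31 17 17 18 18]
 [16 15 15 13 41 46 42 26 16 17 15 17]
 [15 16 15 18 21 22 22 19 16 18 16 16]
 [16 16 16 15 19 22 24 18 16 16 16 17]
 [16 18 17 17 21 22 21 18 17 15 16 16]
 [16 16 14 16 17 19 18 17 16 16 17 15]
 [10 13 14 17 16 17 16 16 19 17 16 15]
 [ 8  8  9  9  8 15 17 17 15 16 15 16]]
```

```bash
sed -i "s/^a=amber.*/a=(0,346.2,226);b=(0,320.2,297)/" m3.py; sed -i 's/^print(.side base.*/print("side",plane(d["side"],a[1],a[2],.021),"scene",plane(d["scene"],b[1],b[2],.03))/' m3.py
cat >> m3.py <<'E'
s=d['scene']['color'][225:265,300:360]; big=cv2.resize(s[:,:,::-1],(600,400),interpolation=cv2.INTER_CUBIC)
t=d['side']['color'][180:240,300:360]; big2=cv2.resize(t[:,:,::-1],(600,600),interpolation=cv2.INTER_CUBIC)[:,:]
cv2.imwrite('pics/z4.png',cv2.resize(np.hstack([np.vstack([big,np.zeros((200,600,3),np.uint8)]),big2]),(800,400)))
E
python3 m3.py
```

```text
[0.6610032  0.06070851 0.02039305] [0.65961267 0.06248728 0.02082741]
side [0.66032944 0.06003359 0.021     ] scene [0.66591914 0.06517741 0.03      ]
tcp [0.43080945 0.03834644 0.10019524]
tip pred scene (np.float64(340.80673098580604), np.float64(250.2519712148039)) side (np.float64(312.47378990119), np.float64(203.88612108532925))
tip pred scene (np.float64(323.06748150906304), np.float64(245.81400720490453)) side (np.float64(328.15760069533746), np.float64(210.4406164979652))
```

View pics/z4.png

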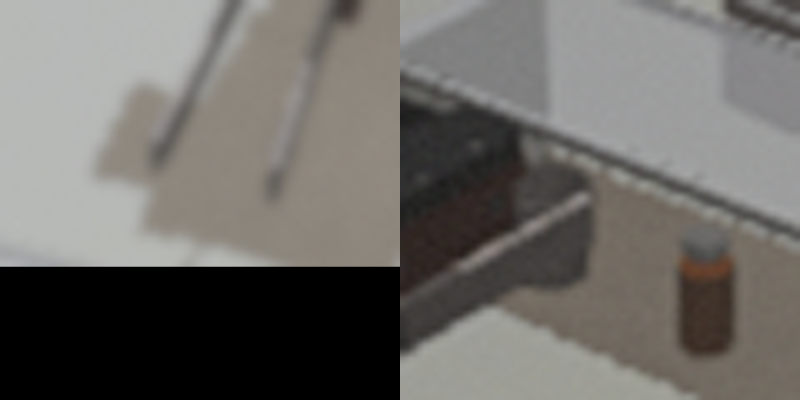

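The tips match my predicted positions to within about 1 px. The vial is at about (0.661, 0.062). I'll lower the tongs, then slide in.

```bash
python3 -m jog '[0,0.005,0.03,0,0,0,0.4, 0,0.005,0.08,0,0,0,0.4, 0,0.005,0.14,0,0,0,0.4, 0,0.005,0.2,0,0,0,0.4, 0,0.005,0.26,0,0,0,0.4, 0,0.005,0.32,0,0,0,0.4, 0,0.005,0.37,0,0,0,0.4, 0,0.005,0.41,0,0,0,0.4, 0,0.005,0.44,0,0,0,0.4, 0,0.005,0.45,0,0,0,0.4, 0,0.005,0.45,0,0,0,0.4, 0,0.005,0.45,0,0,0,0.4]'; python3 to.py .5417 .0488 .0105 .108
```

```text
t: 7.32
position: [0.431, 0.038, 0.0102]
eef_rot: [0.999, 0.054, 0.0, -0.0]
ft_force: [-0.7, 0.2, 0.2]
gripper_width: 0.0446
finger_force: 4.5
t 7.3167 [ 0.5563  0.0064 -0.0013] [-0.     -0.0001  0.0004]
```

```bash
python3 -m jog '[0.02,0,0,0,0,0,0.4, 0.06,0.002,0,0,0,0,0.4, 0.1,0.004,0,0,0,0,0.4, 0.15,0.004,0,0,0,0,0.4, 0.2,0.004,0,0,0,0,0.4, 0.25,0.004,0,0,0,0,0.4, 0.3,0.005,0,0,0,0,0.4, 0.34,0.006,0,0,0,0,0.4, 0.37,0.006,0,0,0,0,0.4, 0.38,0.006,0,0,0,0,0.4, 0.38,0.006,0,0,0,0,0.4, 0.38,0.006,0,0,0,0,0.4]';  cat > look.py <<'E'
import sys; from h import *
d={n:snap(n) for n in('side','scene')}
def c(s,u,v,w,h): return cv2.resize(s['color'][v:v+h,u:u+w,::-1],(400,400),interpolation=cv2.INTER_CUBIC)
cv2.imwrite('pics/'+sys.argv[1],np.hstack([c(d['side'],290,180,80,80),c(d['scene'],285,245,70,70)]))
E
python3 look.py z5.png; python3 to.py .5417 .0488 .0105 .108
```

```text
t: 8.32
position: [0.5059, 0.045, 0.0099]
eef_rot: [0.999, 0.054, -0.0, 0.0]
ft_force: [-0.1, -0.2, -1.3]
gripper_width: 0.0442
finger_force: 4.5
t 8.4167 [ 0.1808  0.0008 -0.0029] [-0.      0.0005  0.0004]
```

View pics/z5.png

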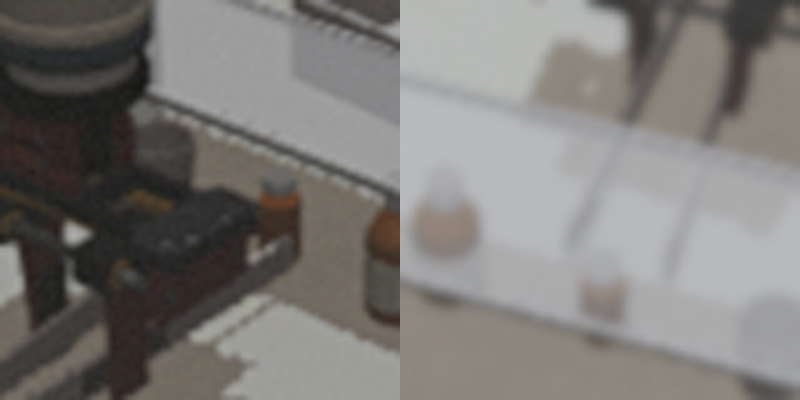

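In the scene panel the tips are at (572,242) and (670,275). The midline between them runs to the vial at (603,300), so it is centred. Continuing in.

```bash
python3 -m jog '[0.015,0,0,0,0,0,0.4, 0.04,0.001,0,0,0,0,0.4, 0.07,0.001,0,0,0,0,0.4, 0.1,0.001,0,0,0,0,0.4, 0.13,0.001,-0.002,0,0,0,0.4, 0.155,0.001,-0.002,0,0,0,0.4, 0.17,0.001,-0.002,0,0,0,0.4, 0.18,0.001,-0.002,0,0,0,0.4, 0.18,0.001,-0.002,0,0,0,0.4, 0.18,0.001,-0.002,0,0,0,0.4]'; python3 look.py z6.png
```

```text
t: 9.25
position: [0.5421, 0.0487, 0.0104]
eef_rot: [0.999, 0.054, -0.0, 0.0]
ft_force: [0.7, -0.2, -1.1]
gripper_width: 0.0444
finger_force: 4.5
```

View pics/z6.png

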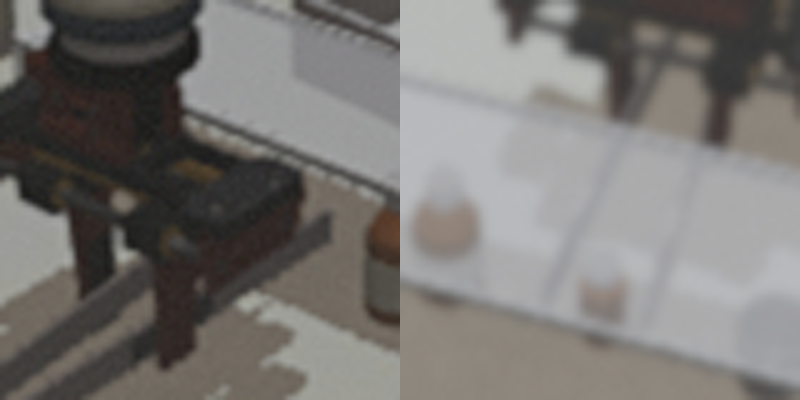

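The vial stands between the blades: tips at (550,300) and (650,320), vial at (603,297). Closing.

```bash
python3 -m jog '[0,0,0,0,0,0,0.48, 0,0,0,0,0,0,0.46, 0,0,0,0,0,0,0.44, 0,0,0,0,0,0,0.42, 0,0,0,0,0,0,0.4, 0,0,0,0,0,0,0.38, 0,0,0,0,0,0,0.36, 0,0,0,0,0,0,0.34, 0,0,0,0,0,0,0.32, 0,0,0,0,0,0,0.3, 0,0,0,0,0,0,0.3, 0,0,0,0,0,0,0.3]' 12; python3 -m jog '[0,0,0,0,0,0,0.3, 0,0,0,0,0,0,0.25, 0,0,0,0,0,0,0.25, 0,0,0,0,0,0,0.25, 0,0,0,0,0,0,0.25]' 24
```

```text
t: 10.35
position: [0.5423, 0.0487, 0.0105]
eef_rot: [0.999, 0.054, 0.0, -0.0]
ft_force: [-0.7, 0.2, -0.9]
gripper_width: 0.0323
finger_force: 11.8
t: 10.77
position: [0.5423, 0.0488, 0.0105]
eef_rot: [0.999, 0.054, -0.0, 0.0]
ft_force: [0.5, 0.1, -0.0]
gripper_width: 0.0319
finger_force: 23.7
```

```bash
python3 -m jog '[0,0,-0.015,0,0,0,0.25, 0,0,-0.035,0,0,0,0.25, 0,0,-0.055,0,0,0,0.25, 0,0,-0.07,0,0,0,0.25, 0,0,-0.075,0,0,0,0.25, 0,0,-0.075,0,0,0,0.25, -0.015,0,-0.075,0,0,0,0.25, -0.04,0,-0.075,0,0,0,0.25, -0.08,0,-0.075,0,0,0,0.25, -0.13,0,-0.075,0,0,0,0.25, -0.19,0,-0.075,0,0,0,0.25, -0.25,0,-0.075,0,0,0,0.25, -0.31,0,-0.075,0,0,0,0.25, -0.37,0,-0.075,0,0,0,0.25, -0.43,0,-0.075,0,0,0,0.25, -0.48,0,-0.075,0,0,0,0.25, -0.52,0,-0.075,0,0,0,0.25, -0.55,0,-0.075,0,0,0,0.25, -0.56,0,-0.075,0,0,0,0.25, -0.56,0,-0.075,0,0,0,0.25]'
```

```text
t: 12.43
position: [0.4306, 0.0365, 0.0255]
eef_rot: [0.999, 0.054, -0.0, -0.0]
ft_force: [0.7, 0.3, -1.3]
gripper_width: 0.032
finger_force: 23.7
```

```bash
python3 look.py z7.png
```

```text
(no output)
```

View pics/z7.png

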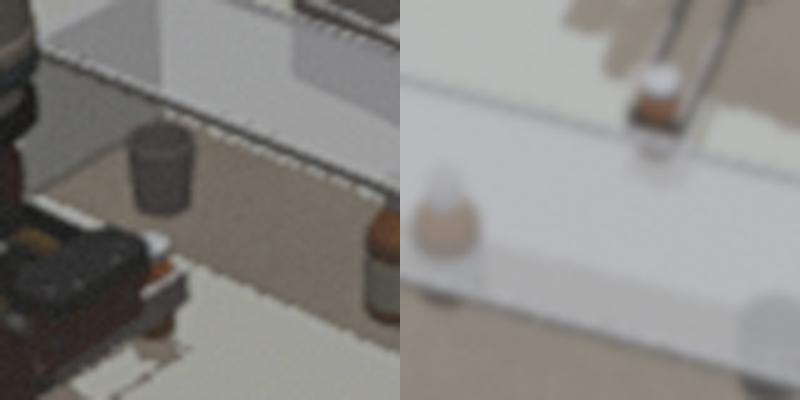

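The vial is upright in the tongs at scene panel (658,95), clear of the front edge, with the cup and bottle undisturbed. Raising.

```bash
python3 -m jog '[-0.01,0,-0.01,0,0,0,0.25, -0.03,0,-0.03,0,0,0,0.25, -0.06,0,-0.07,0,0,0,0.25, -0.09,0,-0.12,0,0,0,0.25, -0.1,0,-0.18,0,0,0,0.25, -0.1,0,-0.25,0,0,0,0.25, -0.1,0,-0.33,0,0,0,0.25, -0.1,0,-0.41,0,0,0,0.25, -0.1,0,-0.49,0,0,0,0.25, -0.1,0,-0.57,0,0,0,0.25, -0.1,0,-0.64,0,0,0,0.25, -0.1,0,-0.7,0,0,0,0.25, -0.1,0,-0.74,0,0,0,0.25, -0.1,0,-0.77,0,0,0,0.25, -0.1,0,-0.78,0,0,0,0.25, -0.1,0,-0.78,0,0,0,0.25, -0.1,0,-0.78,0,0,0,0.25, -0.1,0,-0.78,0,0,0,0.25, -0.1,0,-0.78,0,0,0,0.25, -0.1,0,-0.78,0,0,0,0.25]'; python3 -c "
from h import *
d={n:snap(n) for n in('side','scene')}
c=lambda s,u,v,w,h:cv2.resize(s['color'][v:v+h,u:u+w,::-1],(400,400),interpolation=cv2.INTER_CUBIC)
cv2.imwrite('pics/z8.png',np.hstack([c(d['side'],200,80,200,200),c(d['scene'],250,180,140,140)]))"
```

```text
t: 14.2
position: [0.4108, 0.0344, 0.181]
eef_rot: [0.999, 0.054, -0.001, -0.0]
ft_force: [0.1, -0.0, -1.3]
gripper_width: 0.0321
finger_force: 23.7
```

View pics/z8.png

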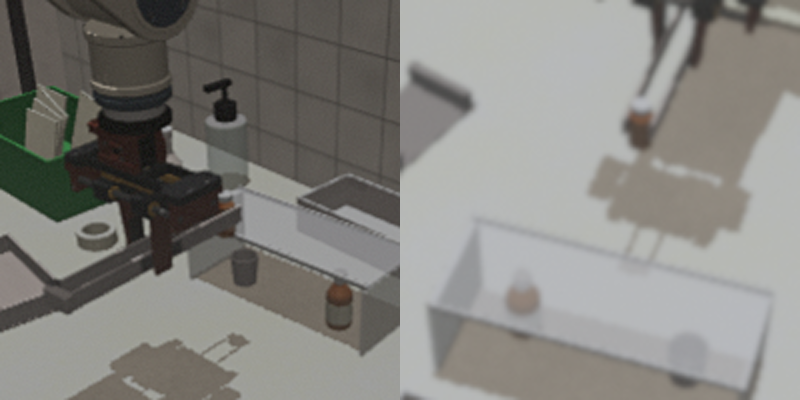

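The vial is held upright at the closed tips (scene panel (638,120)), raised in front of the shelf with its bottom at about 0.17 m. Nothing else has moved.

```bash
python3 -c "
from station import arm
print(arm.sign_off())"
```

```text
the job is handed in; nothing more can be done
None
```

The job is handed in at 14 s: the vial is held upright in the closed tongs in front of the shelf, its bottom about 17 cm above the counter, and the camera views showed nothing else moved.

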